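Draw the filter plate from under the suction unit's flap

ROBOT

A 7-joint arm with a two-finger parallel gripper is mounted at the origin on the work surface. World frame = base frame: x ahead of the robot, y to its left, z up, the work surface at z = 0. Lengths are in m, angles in rad, forces in N, time in s.
With the tool pointing down it reaches from about 0.425 to 0.925 m from the base axis. Payload 6.8 kg.
Tool frame: the origin (TCP) lies on the front face of the gripper's body, between the roots of the fingers; the fingertips stand 73 mm ahead of it and the grasp point (between the pads) lies 54 mm ahead of it (env.nose_length is the distance from the TCP to the fingertips, in m); z points along the fingers, y is the line along which they close (so a half turn about z gives the same grasp; the last joint's range is limited). The gripper opens to 85 mm and grips with 20 to 120 N. Pads are 22 mm wide; open, the fingers measure 114 mm over their backs; the gripper's body (76 mm by 85 mm) begins 54 mm behind the grasp point. The pads swing forward as they close: fully open they stand 13 mm farther back than shut.
Start: joints at [1.092, 0.477, 0.022, 1.555, -0.011, 1.109, -0.083], TCP at [0.245, -0.629, 0.304] pointing down, gripper open.
Joint ranges: [-2.96, 2.96], [-0.34, 2.1], [-1.41, 1.46], [0.24, 2.44], [-1.37, 4.51], [0.17, 1.92], [-2.96, 2.96]. Speed limits (rad/s): [2.39, 2.39, 3.14, 3.14, 3.14, 3.14, 3.14].

INTERFACE

Orientations are given as a unit quaternion [w, x, y, z].
In Python, from cell import env, kin, camera, calibration, job gives the robot as it stands. The module is installed in compiled form; this text tells all that it offers. Calls block until the motion is done:
- env.reach(position, orientation): joint-space move of the TCP to a pose.
- env.movel(position, velocity=0.15, rot=None, stop_force=None): straight line of the TCP; rot=None keeps the orientation; velocity is the mean speed in m/s. With stop_force (N) it stops when the force on the tool has changed by that much, and returns True; else False.
- env.goto_joints(angles): joint-space move.
- env.grip(opening, f_grip=None): finger opening in m; f_grip is the grip in N (None keeps the last); returns when the fingers have stopped.
- env.dwell(seconds).
- kin.inverse_kinematics(position, orientation): joint angles nearest the present ones, or None.
- env.get_state(): the state.
- camera(name): name is "scene" or "top"; returns (picture, depth): 400x640x3 uint8, blue, green, red; 400x640 float32, m along the optical axis (not along the pixel's ray), 0 where there is no reading.
- calibration(name): a dict with "fx", "fy", "cx", "cy" (pixels), "rvec" (rotation vector, rad) and "tvec" (3), from world to camera coordinates, as OpenCV has them. Camera axes: x right, y down, z forward; pixel columns grow to the right and rows downward; lengths in m; the calibration is good to about 2 mm. A picture is of the moment at which its call begins. calibration takes no time and is no camera call.
A pose or a line that the arm cannot do raises env.PlanningError and nothing moves.
- job.job_done(): hands the job in; it is judged then, once.
The state is a dict: "time": time; "qpos": joint angles; "joint_velocities": joint speeds; "joint_torque": joint torques, N m; "tcp_pos": TCP position; "orientation": TCP orientation; "force": force on the tool from outside, world axes, zero at the start; "torque": the same for the moment, N m; "opening": finger opening in m; "gripper_force": force on a finger pad.
Only numpy, scipy, OpenCV 4.12 (cv2) and the standard library are available. Lean on these libraries where they do the work, as an engineer would, in place of code of your own. Each camera call takes 0.05 s, during which the arm holds its last target. There are 200 camera calls.

TASK

Service the suction filter of the wrapping machine: swing the cover flap of the filter housing up by its black tab until it stands upright, and leave it standing so. Then draw the filter plate (the one with the tall narrow tab, not the blanking plate with the low wide rib) up out of its guides, and finish while still holding it in the gripper, upright and still, over the middle of the empty catch tray with its lower edge about 10 cm above the table, touching neither tray nor housing. Leave the blanking plate in its guides and everything else on the table where it is.

Things in the scene. Friction and masses are not known exactly. Their poses are not given: they have to be found in the camera images.
- housing: fixed cream sheet-metal filter box, open-topped under its flap: 150 (x) x 250 (y) x 110 high, walls 5, floor 8. Origin under its centre; x points from the front (robot side, louvres) to the hinge wall. Two bays, centred at x = -20, y = +60 and -60; each holds one plate standing across x between guides at its side edges, 53 high; a divider 68 high parts them
- flap (a joint): angle of the aluminium cover flap about the hinge along the top of the housing's far (+x) wall: 0 shut, pi/2 upright, stop at 2.0. Flap 158 long from front edge to rear, 258 wide, 5 thick, 0.25 kg. The hinge is stiff: the flap stays at whatever angle it is left; swinging it up takes about 4 N at the tab
- flap_tab (a point): centre of the flap's black pull tab, which sticks out 45 past the middle of its front edge; 24 wide (along the hinge), 14 thick, 178 from the hinge axis, about 115 above the table when shut, in front of the housing. Pinched by its two sides from above it turns between the fingers; it can also be lifted from below. Axes turn with the flap, at 0 those of the housing
- flap_hinge (a point): middle of the hinge axis, 112.5 above the table, at x = +77 in the housing's frame; the axis runs along y. Axes turn with the flap
- filter_mid (a point): centre (half-way up) of the filter plate, hidden in one of the bays: frame with dark ribbed filter 90 wide (y) x 10 thick (x) x 60 high, plus a tab mid-way on top 30 wide x 10 thick x 40 high; 100 high in all, 0.1 to 0.25 kg. Lower edge 50 below this point; grip the tab 30 above it, across 30 or 10. Axes at the start: the housing's. Clear of the housing after rising 105
- blank_mid (a point): centre of the solid aluminium blanking plate that stands in the other bay: 90 wide x 10 thick x 60 high with a rib 60 wide, 12 high on top (72 in all, this point 36 up). To stay in its guides
- tray: empty steel catch tray, open on top, 160 (x) x 130 (y) x 30 high, loose, 1.2 kg; origin under its centre; it stands left or right of the housing
- filter: the filter plate: origin at the middle of its lower edge, 50 below filter_mid
- bin: bystander: grey plastic bin 160 x 130 x 60, filled with six steel rollers; origin under its centre; it and the catch tray stand on opposite sides of the housing, either way round
- jar: bystander: white jar with steel lid, 56 across, 65 high; origin under its centre
- collar: bystander: steel collar 56 across, 22 high; origin under its centre
There are look-alikes about, which are no part of the job. Leave any red look-alike of the tray alone.

How it is judged:
On the way, in this order (a step that is already met when the one before it is completed fails the run):
1. the flap stands upright (within 0.25 rad) while the filter plate is still in its guides (value of joint flap between 1.32 and 1.82 rad and z of filter_mid in the frame of housing below 0.08 m), for 0.2 s.
2. the filter plate is drawn up out of the guides above the housing with the flap upright (value of joint flap between 1.32 and 1.82 rad and z of filter_mid in the frame of housing above 0.12 m and contact force between the fingers and filter above 0.5 N), for 0.1 s.
At the end, for the whole second after the job is handed in: Fingers alone hold the filter plate, at rest, upright within 0.3 rad, centred within 45 mm of the tray's centre, lower edge 50 to 160 mm above the table, touching neither tray nor housing; flap upright within 0.25 rad; blanking plate in its guides (value of joint flap between 1.32 and 1.82 rad and contact force between the fingers and filter above 0.5 N and horizontal distance between filter_mid and tray below 0.045 m and height (world z) of filter_mid between 0.1 and 0.21 m and angle between filter_mid's own z axis and vertical below 0.3 rad and linear speed of filter below 0.03 m/s and contact force between filter and tray below 0.1 N and contact force between filter and housing below 0.1 N and z of blank_mid in the frame of housing below 0.055 m); the arm keeps its last pose, push and grip.
It fails at once if the blanking plate is shifted more than 20 mm (distance of blank_mid from where it was at the start of the episode above 0.02 m).
It fails at once if the catch tray is shifted more than 30 mm (distance of tray from where it was at the start of the episode above 0.03 m).
It fails at once if a bystander is shifted more than 30 mm (distance of any of bin, wrench, screwdriver, jar, collar, reel, carton from where it was at the start of the episode above 0.03 m).
It also fails if it takes over 58 s, if anything falls off the work surface, if the arm or the gripper's body presses on something with over 40 N, if the wrist force passes 120 N, or if a joint passes its speed limit or range.

## Working session

There is one attempt and no reset: what is moved stays moved. The work goes in short steps, each a Python script; the robot and the scene stay as the last script left them, time stands still between calls to the robot, and variables do not carry over. Pictures are saved under pics/ and viewed, at most 10 in all, crops included, and the job is handed in when it is done.

```bash
mkdir -p pics
cat > h.py <<'E'
import numpy as np, cv2
from cell import env,kin,camera,calibration,job
def snap(n,f):
    p,d=camera(n); cv2.imwrite(f'pics/{f}.png',p); np.save(f'pics/{f}.npy',d); return p,d
def w(n,u,v,d):
    c=calibration(n);R=cv2.Rodrigues(np.array(c['rvec'],float))[0]
    pc=np.array([(u-c['cx'])/c['fx']*d,(v-c['cy'])/c['fy']*d,d]);return R.T@(pc-np.array(c['tvec']).ravel())
def cloud(n,d):
    c=calibration(n);R=cv2.Rodrigues(np.array(c['rvec'],float))[0]
    v,u=np.mgrid[:400,:640];P=np.stack([(u-c['cx'])/c['fx']*d,(v-c['cy'])/c['fy']*d,d],-1)
    return (P-np.array(c['tvec']).ravel())@R
E
python3 - <<'E'
from h import *
a,_=snap('top','top0');b,_=snap('scene','sc0')
s=env.get_state();print(s['time'],s['tcp_pos'],s['orientation'])
E
```

```text
0.1 [ 0.24444589 -0.62874388  0.30300373] [-8.07937583e-04  9.82860481e-01  1.84349065e-01 -2.12537315e-04]
```

View pics/top0.png

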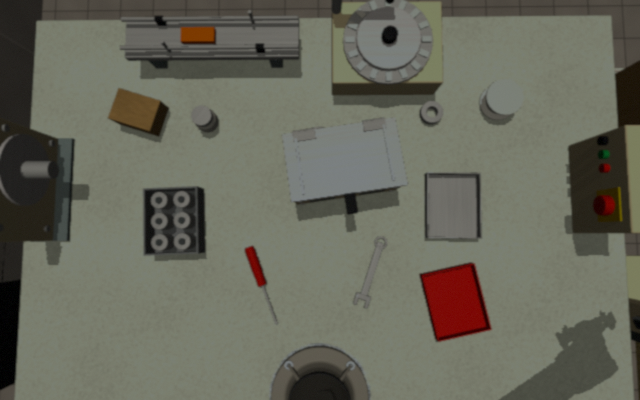

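View pics/sc0.png

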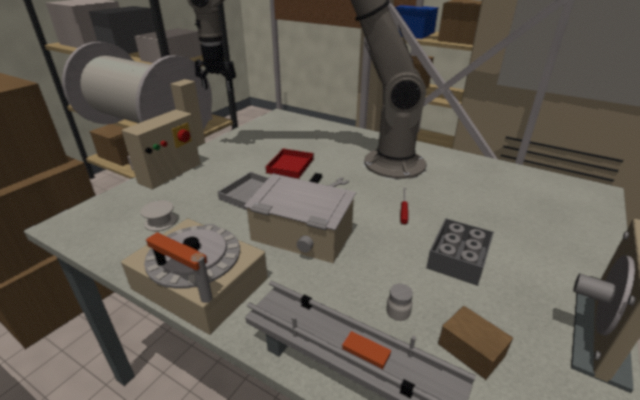

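The top view shows the housing with its flap at about (343,160) and the black tab at (350,202). The grey tray is at (452,206) and its red look-alike at (455,301), which I leave alone. The bin is at (174,220). Next I measure the flap, tab and tray from depth.

Run:
```python
from h import *
d=np.load('pics/top0.npy');P=cloud('top',d);im=cv2.imread('pics/top0.png')
def reg(n,u0,u1,v0,v1,z0,z1):
    Q=P[v0:v1,u0:u1].reshape(-1,3);Q=Q[(Q[:,2]>z0)&(Q[:,2]<z1)]
    r=cv2.minAreaRect(Q[:,:2].astype(np.float32));print(n,len(Q),r,Q.mean(0));return Q
reg('flap',270,415,105,198,.10,.14)
reg('flap+tab',270,415,105,225,.10,.14)
reg('tab',340,362,198,215,.09,.14)
reg('tray',415,490,165,248,.012,.05)
for u,v in [(343,160),(350,202),(452,206),(350,208),(350,196)]: print(u,v,P[v,u])
c=cv2.resize(im[100:260,270:500],None,fx=3.4,fy=3.4,interpolation=2);cv2.imwrite('pics/c1.png',c)
```

```text
flap 8024 ((0.5516095757484436, -0.05363565683364868), (0.1724073588848114, 0.25820595026016235), 8.513418197631836) [ 0.55457807 -0.05405177  0.12603754]
flap+tab 8153 ((0.5350724458694458, -0.05607658624649048), (0.2058398425579071, 0.25827425718307495), 8.51341724395752) [ 0.55307769 -0.05337418  0.12617889]
tab 63 ((0.45050734281539917, -0.06841249018907547), (0.0349440723657608, 0.02405437082052231), 8.753006935119629) [ 0.45487814 -0.0673027   0.13807729]
tray 608 ((0.45912694931030273, -0.3241339325904846), (0.13232547044754028, 0.1603613942861557), 89.13211822509766) [ 0.46621716 -0.33107079  0.02463572]
343 160 [ 0.55204273 -0.05292802  0.12360594]
350 202 [ 0.45695748 -0.06675407  0.14165649]
452 206 [ 0.45722066 -0.32810375  0.00308235]
350 208 [ 0.44408281 -0.06679398  0.13972879]
350 196 [ 0.47039656 -0.06712769  0.13702797]
```

View pics/c1.png

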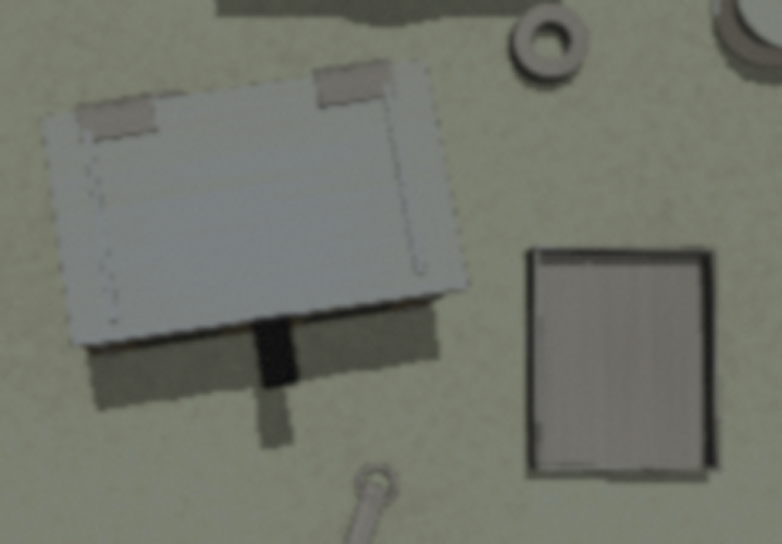

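The measurements agree with the given sizes: yaw is about 8.5°, the flap 258 wide, the tab 24 wide and the tray 132x160. The tray is the grey one at (452,206), because the other candidate at (455,301) is red. Next I pinch the tab and swing the flap.

```bash
cat >> h.py <<'E'
from scipy.spatial.transform import Rotation as Ro
yaw=np.radians(8.51);ex=np.array([np.cos(yaw),np.sin(yaw),0]);ey=np.array([-ex[1],ex[0],0]);ez=np.array([0,0,1.])
S0,L0=0.5415,-0.1345
def H(x,y,z): return (S0+x)*ex+(L0+y)*ey+z*ez      # housing -> world
def quat(y): 
    z=-ez;x=np.cross(y,z);q=Ro.from_matrix(np.c_[x,y,z]).as_quat();return q[[3,0,1,2]]
qf=quat(-ey)
E
python3 - <<'E'
from h import *
env.grip(0.06,30)
env.reach(H(-.105,0,.26),qf)
hit=env.movel(H(-.105,0,.115+.058),.12,stop_force=8);s=env.get_state();print(hit,s['tcp_pos'],s['force'])
if not hit:
    print(env.grip(0.0,30));s=env.get_state();print(s['time'],s['opening'],s['gripper_force'],s['force'])
    snap('top','t1');snap('scene','s1')
E
```

```text
False [ 0.45204873 -0.06847614  0.17346127] [0.41871365 0.856389   0.25292413]
False
3.9083 0.023447997875277533 33.90927851200104 [ 1.48047678 -5.16380143  1.24042466]
```

Run:
```python
from h import *
for a in np.linspace(0,1.57,11)[1:]:
    env.movel(H(.077-.178*np.cos(a)-.004,0,.1125+.0025*np.cos(a)+.178*np.sin(a)+.058),.12)
    s=env.get_state();print(round(a,2),round(s['time'],2),s['force'].round(1),round(s['opening'],4))
snap('scene','s2')
im=cv2.imread('pics/s2.png');cv2.imwrite('pics/c2.png',cv2.resize(im[60:300,180:440],None,fx=2.4,fy=2.4))
```

```text
0.16 4.39 [ 4.1 -5.1 -0. ] 0.0234
0.31 4.78 [ 5.4 -5.  -0.4] 0.0235
0.47 5.16 [ 7.8 -4.9 -2.6] 0.0237
0.63 5.54 [ 8.  -4.5 -4. ] 0.0239
0.78 5.92 [ 6.5 -4.8 -4.5] 0.0233
0.94 6.31 [ 5.8 -4.5 -5.1] 0.0235
1.1 6.69 [ 3.2 -4.2 -4.6] 0.0235
1.26 7.08 [ 3.  -4.5 -3.5] 0.0236
1.41 7.46 [ 1.2 -4.6 -3.2] 0.0231
1.57 7.84 [ 1.8 -5.1 -2.7] 0.0238
```

View pics/c2.png

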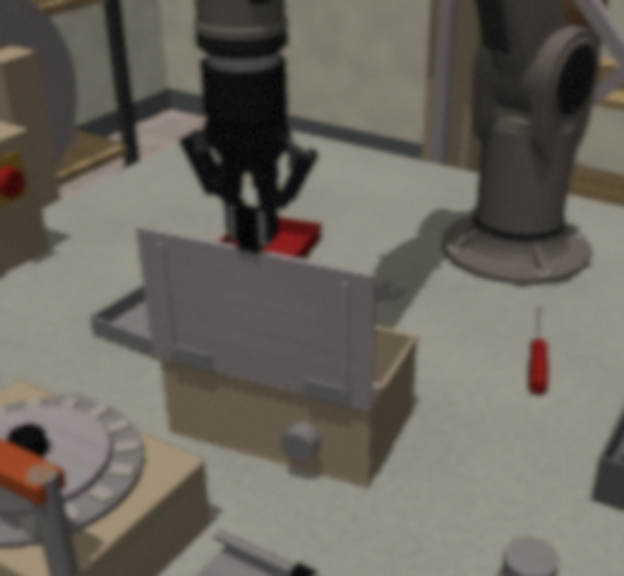

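The flap is upright with the fingers still on its tab. I'll release it, back off and look from the top.

Run:
```python
from h import *
env.grip(0.06);s=env.get_state();p=s['tcp_pos'];env.movel(p+.06*ez,.15)
env.movel(H(-.20,-.1,.40),.3)
im,d=snap('top','t3');P=cloud('top',d);snap('scene','s3');print(env.get_state()['time'])
c=cv2.resize(im[100:260,270:420],None,fx=3.7,fy=3.7,interpolation=2);cv2.imwrite('pics/c3.png',c)
Q=P[100:230,270:420].reshape(-1,3);x=Q@ex-S0;y=Q@ey-L0
for n,l,h in(('tops',.05,.09),):
  for sgn in(1,-1):
    m=(x>-.06)&(x<.03)&(np.abs(y-sgn*.06)<.045)
    z=Q[m,2];print(sgn,np.histogram(z,np.arange(0,.16,.01))[0])
    for lo in (.05,.06,.07,.08,.09,.10):
        k=m&(Q[:,2]>lo)
        if k.sum()>5: print(lo,k.sum(),[np.percentile(t[k],[3,50,97]).round(4) for t in(x,y,Q[:,2])])
m=(Q[:,2]>.2);print('flaptop',m.sum(),np.percentile(x[m],[3,50,97]),np.percentile(Q[m,2],[3,50,97]))
D=cloud('scene',np.load('pics/s3.npy')).reshape(-1,3);X=D@ex-S0;Y=D@ey-L0
for z in(.14,.18,.22,.26):
    m=(abs(D[:,2]-z)<.01)&(abs(Y)<.12)&(abs(X-.08)<.05);print(z,m.sum(),np.median(X[m]))
```

```text
10.1
1 [830 166  19  20  24  46  67  66  56   0   0   0   0   0   0]
0.05 235 [array([-0.0298, -0.0228, -0.0124]), array([0.0177, 0.0594, 0.1015]), array([0.0514, 0.071 , 0.0825])]
0.06 189 [array([-0.026 , -0.0219, -0.0164]), array([0.0192, 0.0605, 0.1013]), array([0.0628, 0.0781, 0.0825])]
0.07 122 [array([-0.026 , -0.0215, -0.0162]), array([0.032 , 0.0606, 0.0879]), array([0.0709, 0.0798, 0.0827])]
0.08 56 [array([-0.026 , -0.0207, -0.0166]), array([0.0328, 0.0646, 0.0864]), array([0.0801, 0.0811, 0.083 ])]
-1 [819 167  22  23  26  39 100  20  10  11  61   4   0   0   0]
0.05 245 [array([-0.0298, -0.0229, -0.0118]), array([-0.1028, -0.0566, -0.0161]), array([0.0519, 0.069 , 0.1097])]
0.06 206 [array([-0.0262, -0.0225, -0.0164]), array([-0.1016, -0.0571, -0.0183]), array([0.064 , 0.0703, 0.1098])]
0.07 106 [array([-0.0263, -0.0231, -0.0167]), array([-0.0871, -0.0588, -0.0327]), array([0.0704, 0.1062, 0.1101])]
0.08 86 [array([-0.0263, -0.023 , -0.0166]), array([-0.0738, -0.0585, -0.0452]), array([0.0842, 0.1069, 0.1102])]
0.09 76 [array([-0.0262, -0.0223, -0.0165]), array([-0.0739, -0.0592, -0.0452]), array([0.0915, 0.1073, 0.1102])]
0.1 65 [array([-0.0261, -0.0219, -0.0164]), array([-0.0738, -0.0594, -0.0453]), array([0.1029, 0.1079, 0.1102])]
flaptop 1616 [-0.15779715  0.07684869  0.08068778] [0.20255307 0.24380334 1.03716931]
0.14 586 0.0797411666936158
0.18 586 0.07992235566978323
0.22 628 0.08026516184846139
0.26 685 0.08054412343124873
```

View pics/c3.png

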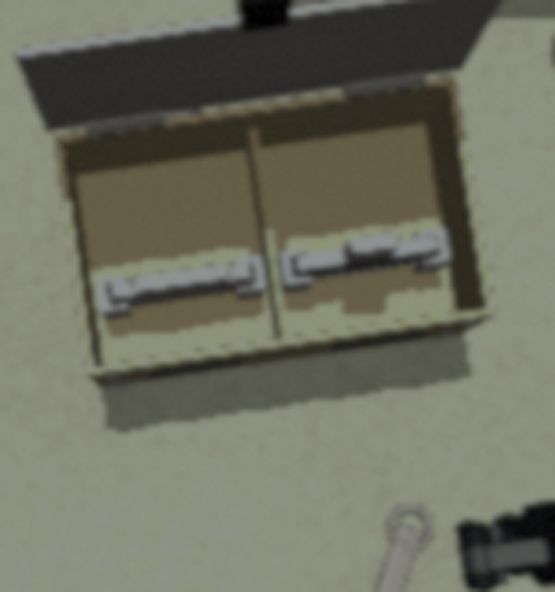

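The filter plate (tall narrow tab, top at z=0.108, crop pixel (370,243)) is in the right-hand bay (-y). The blanking plate (wide rib, top at z=0.081, crop pixel (185,280)) is in the left bay. The flap is vertical. Next I grip the filter tab.

Run:
```python
from h import *
env.grip(0.048)
env.movel(H(-.0213,-.0595,.26),.25)
hit=env.movel(H(-.0213,-.0595,.094+.054),.1,stop_force=8)
s=env.get_state();print(hit,s['tcp_pos'],s['force'])
if not hit:
    env.grip(0,45);s=env.get_state();print(s['opening'],s['gripper_force'],s['force'])
    p=s['tcp_pos']
    env.movel(p+.04*ez,.06,stop_force=25);print(env.get_state()['force'])
    env.movel(p+.16*ez,.1);env.dwell(.3)
    s=env.get_state();print(s['time'],s['opening'],s['force'],s['tcp_pos']-p)
    im,_=snap('scene','s4');cv2.imwrite('pics/c4.png',cv2.resize(im[60:300,180:440],None,fx=2.4,fy=2.4))
```

```text
False [ 0.54363015 -0.11491983  0.14863854] [-0.87142809 -0.86948516 -0.27595416]
0.029352120079848217 47.07331359386444 [-0.56643185 -0.87164374  3.74731569]
[ 0.11520605 -0.02061471 -2.14058039]
15.4833 0.029470706159096197 [ 0.87587877  0.93838294 -1.56998643] [-6.80652723e-05  4.05210893e-05  1.59710542e-01]
```

View pics/c4.png

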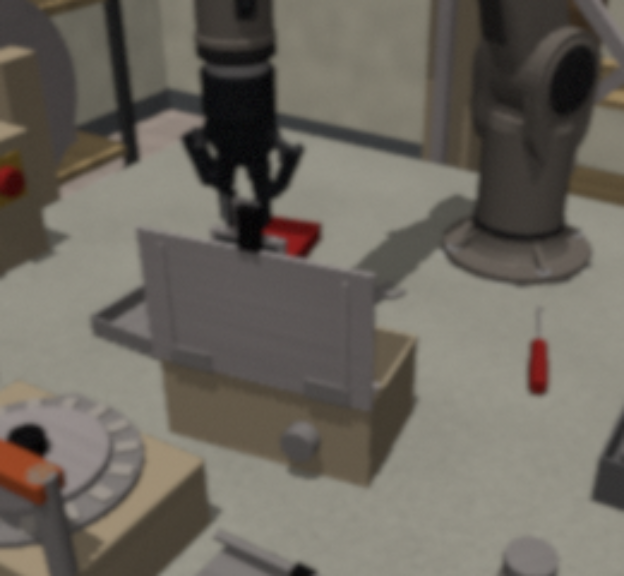

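The plate is held above the housing, its top visible at about (245,240) behind the flap's edge, and the flap is still upright. Now I carry it to the tray.

Run:
```python
from h import *
z=env.get_state()['tcp_pos'][2]
t=np.array([.458,-.325,0])
env.movel(t+z*ez,.15);env.movel(t+(.1485+.095)*ez,.08);env.dwell(1)
s=env.get_state();print(s['time'],s['opening'],s['gripper_force'],s['force'],s['tcp_pos'])
im,d=snap('scene','s5');cv2.imwrite('pics/c5.png',cv2.resize(im[60:300,180:440],None,fx=2.4,fy=2.4))
im,d=snap('top','t5');cv2.imwrite('pics/c6.png',cv2.resize(im[100:280,270:500],None,fx=3.2,fy=3.2))
```

```text
19.15 0.029416259795994274 46.56809985637665 [ 0.10134346 -0.13953712 -2.21656639] [ 0.45801225 -0.32498408  0.24349185]
```

View pics/c5.png

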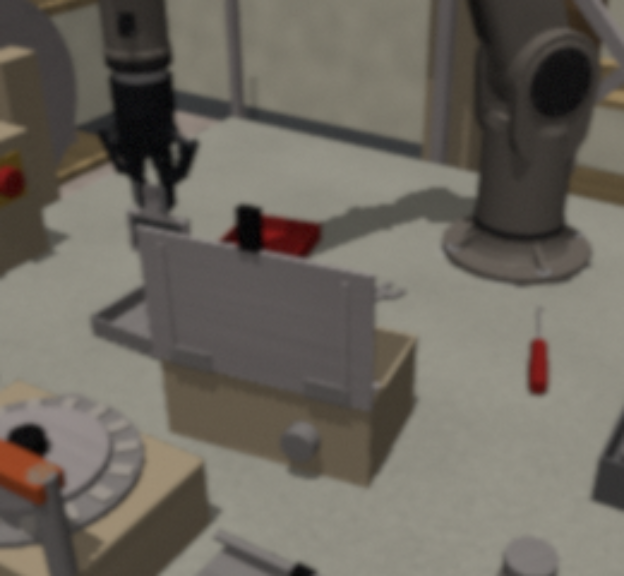

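View pics/c6.png

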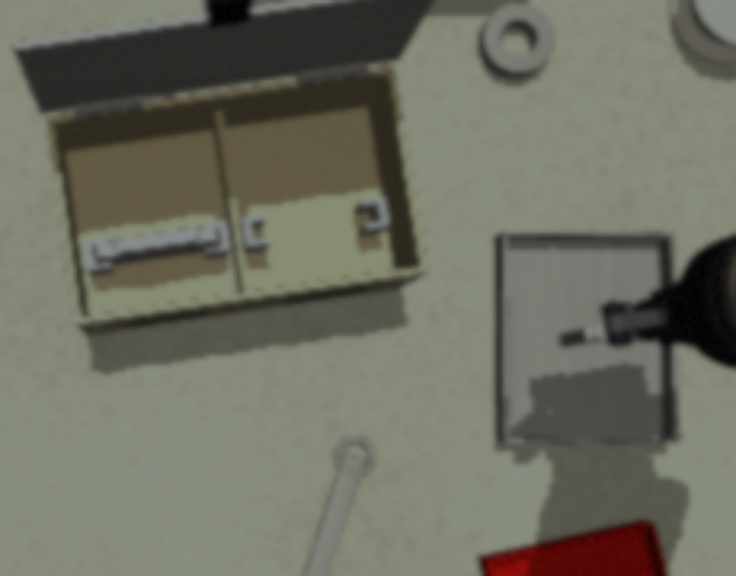

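The plate hangs over the grey tray: (160,230) in the scene crop, (590,330) in the top crop. The right bay is empty, the blanking plate is still in its guides and the flap is upright. The grip is steady at 46 N, so I hand in.

```bash
python3 -c "
from h import *
print(job.job_done())"
```

```text
the job is handed in; nothing more can be done
None
```

I handed the job in at about 19 s on the robot's clock: the flap stands upright, the filter plate is held upright and still over the middle of the grey tray with its lower edge about 10 cm above the table, and the blanking plate is still in its guides (no verdict came back).

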